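# Set out pigment bottles before their ink tubs

## Robot

A 6-joint arm with a two-finger parallel gripper is mounted at the origin on a cart in front of the work surface, level with it; the furniture and walls round the work are solid. World frame = base frame: x ahead of the robot, y to its left, z up, the work surface at z = 0. Lengths are in m, angles in rad, forces in N, time in s.
With the tool pointing down it reaches from about 0.375 to 0.825 m from the base axis. Payload 5.5 kg.
Tool frame: the origin (TCP) lies at the centre of the arm's flange, where the gripper is bolted on; the fingertips stand 173 mm ahead of it and the grasp point (between the pads) lies 155 mm ahead of it; z points along the fingers, y is the direction in which the jaws open and shut (so a half turn about z gives the same grasp; the last joint's range is limited). The gripper opens to 85 mm and grips with 20 to 120 N. Pads are 22 mm wide; open, the fingers measure 114 mm over their backs; the gripper's body (76 mm by 85 mm) begins 54 mm behind the grasp point. The pads swing forward as they close: fully open they stand 13 mm farther back than shut.
Start: joints at [1.105, 0.314, -0.047, 1.21, 0, 1.571], TCP at [0.269, 0.536, 0.405] pointing down, gripper open.
Joint ranges: [-2.67, 2.67], [-0.69, 1.73], [-1.03, 1.25], [-2.08, 2.16], [-1.42, 1.45], [-3.14, 3.14]. Speed limits (rad/s): [2.39, 2.39, 3.01, 3.14, 3.14, 3.14].

## Interface

Orientations are given as a unit quaternion [w, x, y, z].
In Python, from workcell import get_state, snapshot, calibration, robot gives the robot as it stands. The module is installed in compiled form; this text tells all that it offers.
- The arm moves only by the tool step_arm, never from a script. Its argument "rows" is a list that holds one entry, the list of rows, each a list of 7 numbers: the turn, a rotation vector about the tool's x, y, z in rad, then the shift along the tool's x, y, z in mm, then the finger opening in mm, from 0 to 85.4. A call has 1 to 8 rows; each row is the pose to reach, as a shift and turn from the pose measured when the call began, along the tool's axes at that moment; what a row does not reach only later rows make up. A row lasts 1/10 s, in which the tool goes at most 50 mm and 8.59 degrees, less where a joint would pass 70% of its speed; a pose out of reach is approached as far as the arm can. A call with a gripper value outside its range is refused whole. The fingers move at their own pace and stop on an object; "squeeze" is the grip in N (left out, the last holds). Time passes only in rows, so rows that repeat a pose let the fingers close. It gives the time, the measured TCP pose, the force and the opening at its end, in the units of the state.
- get_state(): the state, without advancing time (a new reading comes with each control period).
- snapshot(name): name is "scene" or "top" or "wrist"; returns (picture, depth): 384x512x3 uint8, red, green, blue; 384x512 float32, m along the optical axis (not along the pixel's ray), 0 where there is no reading.
- calibration(name): a dict with "fx", "fy", "cx", "cy" (pixels), "k1" (the pictures are not rectified: a ray, as slopes to the right and down, at radius r is drawn at 1 + k1 r^2 times it, then the intrinsics apply), "pose" (4x4, takes a point from camera to world coordinates). Camera axes: x right, y down, z forward; pixel columns grow to the right and rows downward; lengths in m; the calibration is good to about 2 mm. A picture is of the moment at which its call begins: read the wrist's pose just before it. calibration takes no time and is no camera call; for the wrist camera it gives the pose at the moment of the call.
- robot.hand_in(): hands the job in, once; it reports no verdict.
The state is a dict: "time": time; "q": joint angles; "qvel": joint speeds; "effort": joint torques, N m; "ee_pos": TCP position; "ee_rot": TCP orientation; "wrist_force": force on the tool from outside, world axes, zero at the start; "wrist_torque": the same for the moment, N m; "grip_width": opening from 0.0 (shut) to 1.0 (fully open).
Only numpy, scipy, OpenCV 4.12 (cv2) and the standard library are available. Lean on these libraries where they do the work, as an engineer would, in place of code of your own. Each camera call takes 0.05 s, during which the arm holds its last target. There are 200 camera calls.

## Task

Set up the tinting rack: move the row of four pigment bottles from the grey carrier into the front wells of the plywood rack, in the same order as the tubs behind, so that each bottle stands right in front of the ink tub it will tint: orange before the orange-lidded tub, blue before the blue-lidded one, green before the green-lidded one, and black before the grey-lidded one. Set each bottle down fully into its well, upright, without dropping it or tipping any over, and leave the tubs where they stand.

Things in the scene. Friction and masses are not known exactly. Their poses are not given: they have to be found in the camera images.
- tint_rack: fixed plywood block, 190 mm deep (x), 336 long (y), 26 high; origin at the centre of its underside, z up. Two rows of four round wells, 18 mm deep (floor at z = 8): front row (robot's side) at x = -50, 58 mm wide, empty, for bottles; back row at x = +50, 64 mm wide, holds the tubs. Wells of both rows at y = +120, +40, -40, -120 mm: each front well has a tub right behind it
- carrier: fixed low grey plastic tray with a steel bow at each end, 66 mm deep (x), 252 mm long (y, without bows), walls and three dividers 24 mm high, 4 mm thick, floor 4 mm thick. Origin at the centre of its underside, z up. Four compartments in a row, about 58 by 58 mm, centred at x = 0, y = +93, +31, -31, -93 mm, one bottle in each at the start
- orange_bottle: small upright pigment bottle: a burnt-orange body, white label, black screw cap; 36 mm in diameter, 85 mm tall, about 70 g. Origin at the centre of its underside, z up; yaw arbitrary. Body straight up to about 53 mm, then narrowing to the cap: grip it round the body. Starts in any of the carrier's compartments
- blue_bottle: small upright pigment bottle: a bright blue body, white label, black screw cap; 38 mm in diameter, 89 mm tall, about 70 g. Origin at the centre of its underside, z up; yaw arbitrary. Body straight up to about 55 mm, then narrowing to the cap: grip it round the body. Starts in any of the carrier's compartments
- green_bottle: small upright pigment bottle: a green body, white label, black screw cap; 42 mm in diameter, 97 mm tall, about 70 g. Origin at the centre of its underside, z up; yaw arbitrary. Body straight up to about 60 mm, then narrowing to the cap: grip it round the body. Starts in any of the carrier's compartments
- black_bottle: small upright pigment bottle: a near-black (very dark navy) body, white label, black screw cap; 40 mm in diameter, 93 mm tall, about 70 g. Origin at the centre of its underside, z up; yaw arbitrary. Body straight up to about 58 mm, then narrowing to the cap: grip it round the body. Starts in any of the carrier's compartments
- orange_tub: round plastic ink tub with an orange lid and red-orange body; 68 mm across the lid's collar, 66 mm tall, narrower below. Origin at the centre of its underside, z up. It stands loose in one of the four back wells of the plywood rack, which one varies, and stays there
- blue_tub: round plastic ink tub with a blue lid and blue body; 70 mm across the lid's collar, 74 mm tall, narrower below. Origin at the centre of its underside, z up. It stands loose in one of the four back wells of the plywood rack, which one varies, and stays there
- green_tub: round plastic ink tub with a dark green lid and yellow-ochre body; 71 mm across the lid's collar, 94 mm tall, narrower below. Origin at the centre of its underside, z up. It stands loose in one of the four back wells of the plywood rack, which one varies, and stays there
- grey_tub: round plastic ink tub with a grey lid and purple-grey body; 74 mm across the lid's collar, 68 mm tall, narrower below. Origin at the centre of its underside, z up. It stands loose in one of the four back wells of the plywood rack, which one varies, and stays there

How it is judged:
By the outcome, as a careful person would: the job done as asked, in the order asked, and still so for the second after the job is handed in, with the robot touching nothing.
It also fails if it takes over 115 s, if anything falls off the work surface, if the arm or the gripper's body presses on something with over 40 N, if the wrist force passes 120 N, or if a joint passes its speed limit or range.

## Working session

There is one attempt and no reset: what is moved stays moved. The work goes in short steps, Python scripts to look and compute and a tool call to move; the robot and the scene stay as the last step left them, time stands still between calls to the robot, and variables do not carry over. Pictures are saved under pics/ and viewed, about 12 in all and at most 16, crops included, and the job is handed in when it is done.

Besides the shell and the picture viewer there is one more tool, called after ">>>" as name(argument=value, ...), one argument or row to a line, values as JSON. step_arm: Moves the arm, as the interface text tells. Its arguments: {"type":"object","properties":{"rows":{"type":"array"},"squeeze":{"type":"number"}},"required":["rows"]}

```bash
mkdir -p pics; python3 - <<'E'
from workcell import *
import cv2,numpy as np
s=get_state();print(s)
a=snapshot("top");b=snapshot("scene")
np.savez('s0.npz',tc=a[0],td=a[1],sc=b[0],sd=b[1])
for n,p in(("top",a[0]),("scene",b[0])):
    cv2.imwrite(f"pics/{n}0.png",p[:,:,::-1]);c=calibration(n);print(n,c)
E
```

```text
{'time': 0.0, 'q': array([ 1.10502622e+00,  3.14216212e-01, -4.80961585e-02,  1.21015305e+00,
        1.99402055e-06,  1.57080860e+00]), 'qvel': array([ 0.00108952, -0.00236817, -0.00142777,  0.00142811,  0.00046573,
       -0.00115936]), 'effort': array([ 2.22224073e-03, -5.39589143e+01,  3.39753127e+01,  1.92169502e-02,
        2.99578905e-04, -1.26539751e-05]), 'ee_pos': array([0.26934182, 0.53583804, 0.40383268]), 'ee_rot': array([-1.93566453e-04,  2.30791541e-01,  9.73002861e-01, -8.11788626e-04]), 'wrist_force': array([-0.19165419, -0.45844009,  0.42227347]), 'wrist_torque': array([ 0.0374688 , -0.01537893, -0.01764789]), 'grip_width': 0.9968690288383479}
top {'fx': 468.7863119836413, 'fy': 468.7863119836413, 'cx': 258.33967359018874, 'cy': 186.4380334290175, 'k1': -0.10098720475911047, 'pose': array([[ 0.01803091, -0.99063479,  0.13534256,  0.37561416],
       [-0.99974456, -0.01970828, -0.01106381, -0.00824776],
       [ 0.01362757, -0.1351085 , -0.99073709,  1.24610076],
       [ 0.        ,  0.        ,  0.        ,  1.        ]])}
scene {'fx': 449.19324880193085, 'fy': 449.19324880193085, 'cx': 254.3525191102036, 'cy': 189.44351890538428, 'k1': -0.03446404400484649, 'pose': array([[ 0.56803936, -0.54591476,  0.61588015, -0.21539132],
       [-0.82289762, -0.38862865,  0.41449642, -0.52401025],
       [ 0.01306896, -0.74225659, -0.66998833,  0.87819821],
       [ 0.        ,  0.        ,  0.        ,  1.        ]])}
```

View pics/top0.png

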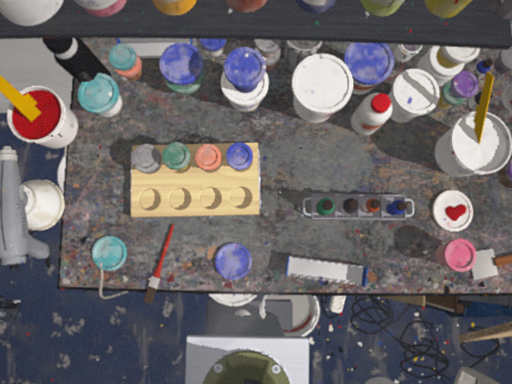

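View pics/scene0.png

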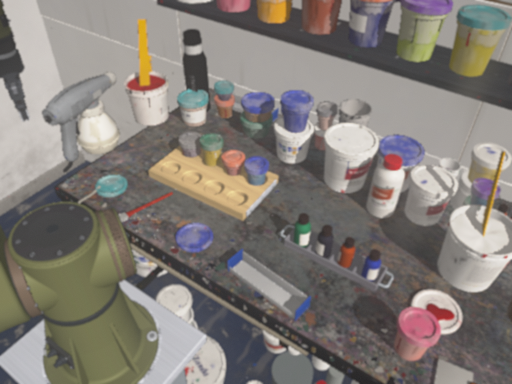

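The top view shows tubs from +y to -y as grey (147,157), green (177,155), orange (208,156), blue (240,155), with the empty front wells at row ~198. The carrier bottles in the same direction are green (325,207), black (350,206), orange (374,206), blue (398,207). Next I'll turn these into positions.

```bash
cat > h.py <<'E'
import cv2,numpy as np
from workcell import *
from scipy.spatial.transform import Rotation as Ro
def ray(c,uv):
    K=np.array([[c['fx'],0,c['cx']],[0,c['fy'],c['cy']],[0,0,1.]])
    p=cv2.undistortPoints(np.array(uv,float).reshape(-1,1,2),K,np.array([c['k1'],0,0,0.]))[:,0]
    d=np.c_[p,np.ones(len(p))]
    return c['pose'][:3,3],d@c['pose'][:3,:3].T,d
def plane(c,uv,z):
    o,d,_=ray(c,uv);return o+d*((z-o[2])/d[:,2])[:,None]
def cloud(c,dep):
    v,u=np.mgrid[:dep.shape[0],:dep.shape[1]]
    o,d,_=ray(c,np.c_[u.ravel(),v.ravel()])
    P=(o+d*dep.ravel()[:,None]).reshape(*dep.shape,3);P[dep==0]=np.nan;return P
def topose(xyz,rel=None,yaw=np.pi/2):
    """row values to bring TCP to xyz with tool down, y axis along +x"""
    s=get_state();w,x,y,z=s['ee_rot'];R=Ro.from_quat([x,y,z,w])
    T=Ro.from_matrix(np.array([[np.cos(yaw),np.sin(yaw),0],[np.sin(yaw),-np.cos(yaw),0],[0,0,-1]]))
    return (R.inv()*T).as_rotvec().round(4),(1000*R.inv().apply(np.array(xyz)-s['ee_pos'])).round(1)
E
python3 - <<'E'
from h import *
f=np.load('s0.npz');c=calibration('top');P=cloud(c,f['td']);im=f['tc']
hsv=cv2.cvtColor(im,cv2.COLOR_RGB2HSV)
# rack mask: plywood
m=cv2.inRange(hsv,(12,50,140),(35,200,255));m[:, :125]=0;m[:,270:]=0;m[:130]=0;m[225:]=0
m=cv2.morphologyEx(m,cv2.MORPH_CLOSE,np.ones((9,9)))
k=max(cv2.findContours(m,0,2)[0],key=cv2.contourArea);r=cv2.minAreaRect(k);print(r)
print('rack corners',plane(c,cv2.boxPoints(r),.026).round(3))
print('table z',np.nanmedian(P[225:240,150:250,2]),'rack z',np.nanmedian(P[178:184,140:250,2]))
for n,(u,v) in dict(grey=(147,157),green=(177,155),orange=(208,156),blue=(240,155)).items():
    q=P[v-7:v+7,u-7:u+7].reshape(-1,3);print(n,np.nanmedian(q,0).round(3),np.nanmax(q[:,2]).round(3))
for n,(u,v),h in (('green',(325,207),.097),('black',(350,206),.093),('orange',(374,206),.085),('blue',(398,207),.089)):
    q=P[v-14:v+14,u-11:u+11].reshape(-1,3);q=q[q[:,2]>h+.004-.012];print(n,len(q),np.nanmean(q,0).round(3),np.nanmax(q[:,2]).round(3))
q=P[190:222,295:420];print('bows/tray',[np.nanmax(q[:,i:i+6,2]).round(3) for i in range(0,124,6)])
g=np.hstack([cv2.resize(im[130:225,120:270],None,fx=2.6,fy=2.6,interpolation=2),cv2.resize(im[180:275,285:435],None,fx=2.6,fy=2.6,interpolation=2)])
cv2.imwrite('pics/crop0.png',g[:,:,::-1])
E
```

```text
((194.23602294921875, 179.6771697998047), (72.56378173828125, 128.20574951171875), 88.60282135009766)
rack corners [[ 0.647  0.325  0.026]
 [ 0.662 -0.017  0.026]
 [ 0.469 -0.025  0.026]
 [ 0.454  0.309  0.026]]
table z -0.0004101914340921553 rack z 0.02579952495745652
grey [0.608 0.266 0.07 ] 0.078
green [0.609 0.185 0.098] 0.104
orange [0.614 0.11  0.068] 0.076
blue [0.615 0.027 0.078] 0.083
green 90 [ 0.491 -0.194  0.1  ] 0.105
black 79 [ 0.493 -0.256  0.095] 0.101
orange 72 [ 0.496 -0.316  0.087] 0.093
blue 72 [ 0.491 -0.382  0.091] 0.099
bows/tray [np.float64(0.007), np.float64(0.025), np.float64(0.028), np.float64(0.062), np.float64(0.104), np.float64(0.105), np.float64(0.104), np.float64(0.046), np.float64(0.093), np.float64(0.101), np.float64(0.1), np.float64(0.057), np.float64(0.089), np.float64(0.093), np.float64(0.091), np.float64(0.049), np.float64(0.073), np.float64(0.099), np.float64(0.096), np.float64(0.025), np.float64(0.006)]
```

View pics/crop0.png

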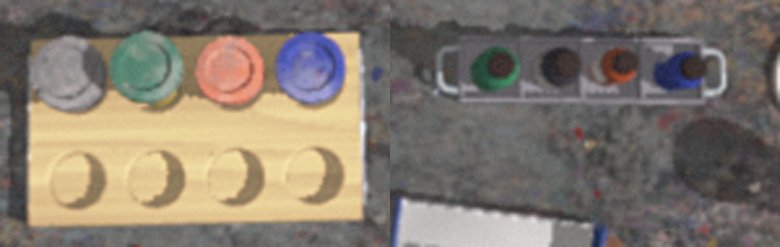

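```bash
python3 - <<'E'
from h import *
print(topose([.48,.15,.40]))
c=calibration('wrist');T=c['pose'];s=get_state();w,x,y,z=s['ee_rot'];R=Ro.from_quat([x,y,z,w]).as_matrix()
print(c['fx'],(R.T@(T[:3,3]-s['ee_pos'])).round(3));print((R.T@T[:3,:3]).round(2))
E
```

```text
(array([-1.4000e-03,  9.0000e-04,  1.1049e+00]), array([-361.5, -250.1,    4.3]))
292.57097261738613 [0.072 0.    0.032]
[[-0.   -0.96 -0.28]
 [ 1.   -0.    0.  ]
 [-0.   -0.28  0.96]]
```

>>> step_arm(
  rows=[
    [[0,0,0.14,-45,-31,0,85],[0,0,0.28,-90,-62,0,85],[0,0,0.42,-135,-94,0,85],[0,0,0.56,-181,-125,0,85],[0,0,0.7,-226,-156,2,85],[0,0,0.84,-271,-187,4,85],[0,0,0.98,-316,-219,4,85],[0,0,1.105,-361,-250,4,85]],
  ],
)

```text
time: 0.9
ee_pos: [0.4612, 0.1829, 0.4002]
ee_rot: [0.0, 0.709, 0.705, -0.001]
wrist_force: [1.3, 0.2, -0.2]
grip_width: 0.998
```

```bash
python3 - <<'E'
from h import *
c=calibration('wrist');a=snapshot('wrist');s=get_state();print(s['ee_pos'],np.abs(s['qvel']).max())
np.savez('w1.npz',c=a[0],d=a[1],**{k:v for k,v in c.items()})
cv2.imwrite('pics/w1.png',a[0][:,:,::-1])
print(topose([.48,.15,.40]),topose([.49,-.29,.40]))
E
```

```text
[0.46402289 0.17749795 0.40020447] 0.1021087115205884
(array([ 0.0016,  0.0066, -0.0164]), array([-27.2,  16.4,   0.4])) (array([ 0.0016,  0.0066, -0.0164]), array([-467. ,   33.6,    3.4]))
```

View pics/w1.png

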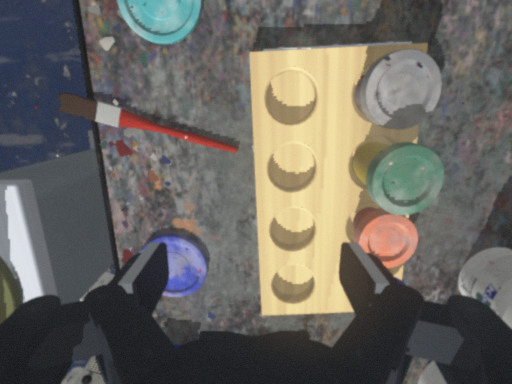

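```bash
cat >> h.py <<'E'
def wells(im,dep,c):
    P=cloud(c,dep);P=cv2.GaussianBlur(P,(3,3),0)
    m=((abs(P[...,2]-.026)<.004)*255).astype(np.uint8);m=cv2.medianBlur(m,5)
    cs,hi=cv2.findContours(m,cv2.RETR_CCOMP,cv2.CHAIN_APPROX_NONE)
    out=[]
    for k,h in zip(cs,hi[0]):
        if h[3]>=0 and cv2.contourArea(k)>500:
            q=plane(c,k[:,0].astype(float),.026)[:,:2]
            (x,y),r=cv2.minEnclosingCircle((q*1000).astype(np.float32).reshape(-1,1,2))
            out.append([x,y,2*r])
    return np.array(out).round(1),m
E
python3 - <<'E'
from h import *
f=np.load('w1.npz');c={k:f[k] for k in('fx','fy','cx','cy','k1','pose')};c={k:(float(v) if v.ndim==0 else v) for k,v in c.items()}
o,m=wells(f['c'],f['d'],c);print(o)
rk=max(cv2.findContours(m,0,2)[0],key=cv2.contourArea)
e=plane(c,rk[:,0].astype(float),.026);h=cv2.minAreaRect((e[:,:2]*1000).astype(np.float32));print(h)
P=cloud(c,f['d'])
for n,(u,v) in dict(grey=(400,88),green=(406,178),orange=(386,240)).items():
    q=P[v-12:v+12,u-12:u+12].reshape(-1,3);print(n,np.nanmedian(q,0).round(3))
# near wells with colour edges: project guessed rim centres
print(plane(c,[(291,95),(292,166),(293,229),(293,283)],.026).round(4))
E
```

```text
[[512.8  28.3  61.3]
 [509.9 107.4  61.3]
 [505.1 185.4  63.4]
 [502.8 264.   63.1]]
((558.3590087890625, 149.38491821289062), (187.37461853027344, 334.73931884765625), 2.366929769515991)
grey [0.602 0.272 0.07 ]
green [0.606 0.19  0.097]
orange [0.609 0.111 0.068]
[[0.5031 0.2673 0.026 ]
 [0.5067 0.1873 0.026 ]
 [0.5106 0.1063 0.026 ]
 [0.5132 0.0279 0.026 ]]
```

>>> step_arm(
  rows=[
    [[0,0,-0.016,-50,4,0,85],[0,0,-0.016,-100,8,0,85],[0,0,-0.016,-150,12,0,85],[0,0,-0.016,-200,16,0,85],[0,0,-0.016,-250,20,0,85],[0,0,-0.016,-300,24,0,85],[0,0,-0.016,-350,28,0,85],[0,0.006,-0.016,-400,32,0,85]],
  ],
)

```text
time: 1.75
ee_pos: [0.4885, -0.2159, 0.4027]
ee_rot: [0.001, 0.707, 0.707, 0.0]
wrist_force: [0.7, -0.6, 0.7]
grip_width: 0.994
```

>>> step_arm(
  rows=[
    [[0,0,0,-50,2,0,85],[0,0,0,-65,2,0,85],[0,0,0,-65,2,0,85],[0,0,0,-65,2,0,85]],
  ],
)

```text
time: 2.15
ee_pos: [0.4904, -0.2802, 0.4022]
ee_rot: [-0.0, 0.707, 0.707, 0.001]
wrist_force: [-0.5, 0.3, -0.3]
grip_width: 0.996
```

```bash
python3 - <<'E'
from h import *
c=calibration('wrist');a=snapshot('wrist');s=get_state();print(s['ee_pos'],s['ee_rot'],np.abs(s['qvel']).max())
np.savez('w2.npz',c=a[0],d=a[1],**c)
cv2.imwrite('pics/w2.png',a[0][:,:,::-1])
E
```

```text
[ 0.49051633 -0.27959945  0.40244118] [-1.80262812e-06  7.06661726e-01  7.07551314e-01  5.85562202e-04] 0.014572113188904626
```

View pics/w2.png

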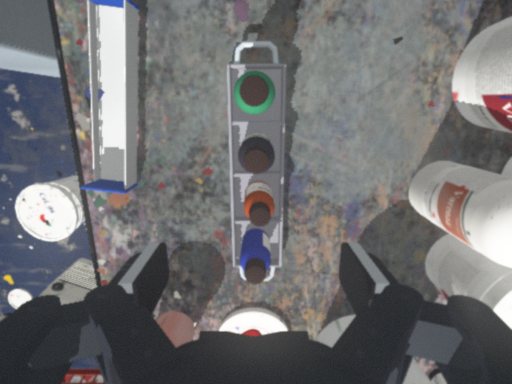

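Rack centre is (558, 149) mm with yaw 2.4°, and the wells agree by edge fit and rim rays. The wrist picture shows caps at green (256,90), black (257,153), orange (260,214) and blue (256,271).

```bash
python3 - <<'E'
from h import *
f=np.load('w2.npz');c={k:f[k] for k in('fx','fy','cx','cy','k1','pose')};c={k:(float(v) if v.ndim==0 else v) for k,v in c.items()}
P=cloud(c,f['d'])
for n,(u,v),h in (('green',(256,90),.101),('black',(257,153),.097),('orange',(260,214),.089),('blue',(256,271),.093)):
    m=np.zeros(P.shape[:2],np.uint8);m[v-20:v+20,u-20:u+20]=(abs(P[v-20:v+20,u-20:u+20,2]-h)<.008)*255
    k=max(cv2.findContours(m,0,1)[0],key=cv2.contourArea)
    (x,y),r=cv2.minEnclosingCircle((plane(c,k[:,0].astype(float),h)[:,:2]*1000).astype(np.float32).reshape(-1,1,2))
    q=P[m>0];print(n,[round(t,1) for t in(x,y,2*r)],q.mean(0).round(4),plane(c,[(u,v)],h).round(4))
m=((abs(P[...,2]-.024)<.004)*255).astype(np.uint8);m[:55]=0;m[:,:200]=0;m[:,310:]=0;m[285:]=0
m=cv2.morphologyEx(m,cv2.MORPH_CLOSE,np.ones((3,3)))
k=max(cv2.findContours(m,0,1)[0],key=cv2.contourArea);print('tray',cv2.minAreaRect((plane(c,k[:,0].astype(float),.024)[:,:2]*1000).astype(np.float32)))
print(topose([.492,-.198,.26]))
E
```

```text
green [490.8, -193.5, 25.4] [ 0.4909 -0.1934  0.099 ] [[ 0.4929 -0.1933  0.101 ]]
black [492.8, -256.1, 24.3] [ 0.4929 -0.2563  0.0949] [[ 0.494  -0.2489  0.097 ]]
orange [497.0, -314.4, 23.6] [ 0.4968 -0.3154  0.0867] [[ 0.4974 -0.3126  0.089 ]]
blue [491.7, -379.2, 25.9] [ 0.4923 -0.3806  0.0905] [[ 0.4934 -0.3762  0.093 ]]
tray ((494.5492858886719, -290.08001708984375), (65.51775360107422, 273.83807373046875), 0.376929372549057)
(array([ 0.0008, -0.0008,  0.0013]), array([ 81.5,   1.5, 142.5]))
```

>>> step_arm(
  rows=[
    [[0,0,0,43,0,20,85],[0,0,0,86,0,45,85],[0,0,0,86,0,90,85],[0,0,0,86,0,130,85],[0,0,0,86,0,160,85],[0,0,0,86,0,180,85],[0,0,0,86,0,195,85],[0,0,0,86,0,195,85]],
  ],
)

```text
time: 3.0
ee_pos: [0.4894, -0.1912, 0.2058]
ee_rot: [-0.002, 0.706, 0.709, -0.0]
wrist_force: [-0.3, 0.8, -0.2]
grip_width: 0.995
```

```bash
python3 - <<'E'
from h import *
s=get_state();print(s['ee_pos'],s['wrist_force']);a=snapshot('wrist');cv2.imwrite('pics/w3.png',a[0][:,:,::-1]);print(topose([.491,-.1935,.207]))
E
```

```text
[ 0.48935887 -0.19116348  0.20576166] [-0.27115873  0.80137937 -0.24425571]
(array([-0.0011, -0.0019,  0.0036]), array([-1.8,  1. ,  0. ]))
```

View pics/w3.png

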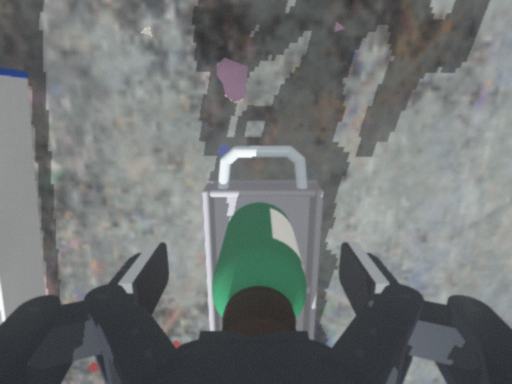

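The bottle stands centred between the pads, with the cap clear of the gripper body. Closing.

>>> step_arm(
  rows=[
    [[0,0,0,-2,1,0,70],[0,0,0,-2,1,0,20],[0,0,0,-2,1,0,20],[0,0,0,-2,1,0,20],[0,0,0,-2,1,0,20],[0,0,0,-2,1,0,20],[0,0,0,-2,1,0,20],[0,0,0,-2,1,0,20]],
  ],
  squeeze=35,
)

```text
time: 3.85
ee_pos: [0.4915, -0.1939, 0.2082]
ee_rot: [-0.0, 0.706, 0.708, 0.001]
wrist_force: [-1.1, 1.1, 5.7]
grip_width: 0.462
```

>>> step_arm(
  rows=[
    [[0,0,0,0,0,-5,20],[0,0,0,0,0,-20,20],[0,0,0,0,0,-45,20],[0,0,0,0,0,-80,20],[0,0,0,0,0,-115,20],[0,0,0,0,0,-130,20],[0,0,0,0,0,-130,20]],
  ],
)

```text
time: 4.55
ee_pos: [0.4924, -0.1946, 0.3413]
ee_rot: [0.002, 0.706, 0.708, 0.002]
wrist_force: [0.2, -0.0, -1.5]
grip_width: 0.458
```

```bash
python3 - <<'E'
from h import *
s=get_state();print(s['time'],s['ee_pos'],s['wrist_force'],s['grip_width']*85.4)
print(topose([.5068,.1873,.330],yaw=np.pi/2+np.radians(2.4)))
a=snapshot('wrist');cv2.imwrite('pics/w4.png',a[0][:,:,::-1])
E
```

```text
4.55 [ 0.49242327 -0.19455598  0.34134094] [ 0.20984886 -0.0189093  -1.48544614] 39.10535037996726
(array([ 0.0059,  0.0006, -0.0386]), array([381.8,  15.6,  11.3]))
```

View pics/w4.png

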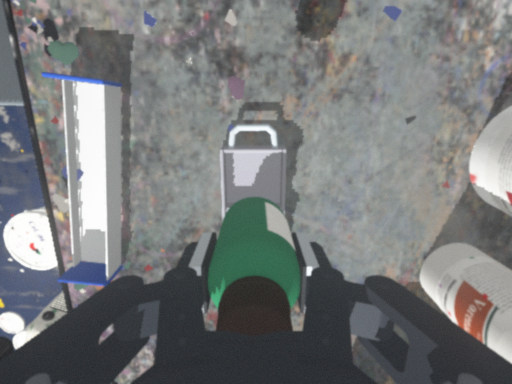

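>>> step_arm(
  rows=[
    [[0,0,0,30,1,0,20],[0,0,-0.01,80,3,0,20],[0,0,-0.02,130,5,0,20],[0,0,-0.03,180,7,3,20],[0,0,-0.038,230,9,6,20],[0,0,-0.038,280,11,9,20],[0.006,0,-0.038,330,13,11,20],[0.006,0,-0.038,372,15.6,11,20]],
  ],
)

```text
time: 5.4
ee_pos: [0.505, 0.1799, 0.3266]
ee_rot: [-0.002, 0.692, 0.722, -0.002]
wrist_force: [1.6, 0.4, -1.6]
grip_width: 0.459
```

```bash
python3 - <<'E'
from h import *
s=get_state();print(s['time'],s['ee_pos'],s['wrist_force'],s['grip_width'])
print(topose([.5068,.1873,.213],yaw=np.pi/2+np.radians(2.4)))
E
```

```text
5.4 [0.50498819 0.17986712 0.32661086] [ 1.60709015  0.36091736 -1.5821492 ] 0.4594361939852093
(array([-0.0059,  0.0002,  0.0003]), array([  7.4,   2.8, 113.6]))
```

>>> step_arm(
  rows=[
    [[-0.006,0,0,7,3,0,20],[-0.006,0,0,7,3,30,20],[-0.006,0,0,7,3,60,20],[-0.006,0,0,7,3,80,20],[-0.006,0,0,7,3,80,20],[-0.006,0,0,7,3,80,20]],
  ],
)

```text
time: 6.0
ee_pos: [0.5067, 0.1863, 0.2458]
ee_rot: [-0.0, 0.692, 0.722, -0.001]
wrist_force: [0.6, -0.2, -0.5]
grip_width: 0.455
```

```bash
python3 - <<'E'
from h import *
s=get_state();print(s['time'],s['ee_pos'],s['wrist_force'],s['grip_width'])
print(topose([.5068,.1873,.213],yaw=np.pi/2+np.radians(2.4)))
a=snapshot('wrist');b=snapshot('scene');cv2.imwrite('pics/w5.png',np.hstack([cv2.resize(a[0],(400,300)),cv2.resize(b[0][100:250,120:320],(400,300))])[:,:,::-1])
E
```

```text
6.0 [0.50674804 0.18628141 0.24584791] [ 0.59612688 -0.23170937 -0.52699676] 0.4550254152751992
(array([-0.0021,  0.0011, -0.0003]), array([ 1.1,  0.2, 32.8]))
```

View pics/w5.png

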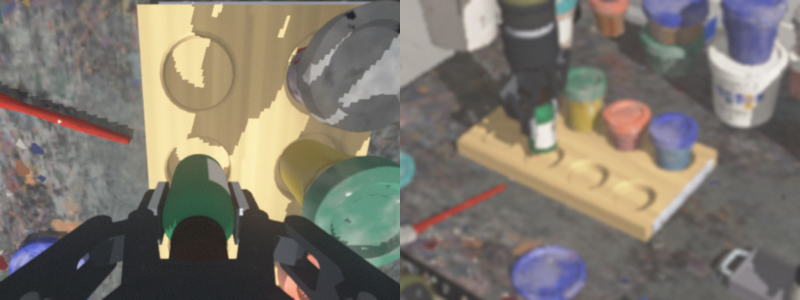

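The green bottle is upright and in line with the well in front of the green tub, at left crop (198,190), and the fingers clear the tub. Lowering.

>>> step_arm(
  rows=[
    [[0,0,0,1,0,12,20],[0,0,0,1,0,22,20],[0,0,0,1,0,29,20],[0,0,0,1,0,33,20],[0,0,0,1,0,33,20],[0,0,0,1,0,33,20]],
  ],
)

```text
time: 6.7
ee_pos: [0.5078, 0.1878, 0.2144]
ee_rot: [0.0, 0.692, 0.722, 0.0]
wrist_force: [0.5, 0.2, -0.3]
grip_width: 0.458
```

```bash
python3 - <<'E'
from h import *
s=get_state();print(s['time'],s['ee_pos'],s['wrist_force'],s['grip_width'])
E
```

```text
6.7 [0.50777852 0.18779007 0.2143861 ] [ 0.45953871  0.16338146 -0.33781353] 0.4583931768920575
```

>>> step_arm(
  rows=[
    [[0,0,0,0,0,1,20],[0,0,0,0,0,2,20],[0,0,0,0,0,2,20],[0,0,0,0,0,2,20]],
  ],
)

```text
time: 7.1
ee_pos: [0.5078, 0.1878, 0.2125]
ee_rot: [0.0, 0.692, 0.722, 0.0]
wrist_force: [0.2, 0.1, -0.6]
grip_width: 0.458
```

>>> step_arm(
  rows=[
    [[0,0,0,0,0,1,20],[0,0,0,0,0,1,20],[0,0,0,0,0,2,20],[0,0,0,0,0,2,20]],
  ],
)

```text
time: 7.5
ee_pos: [0.5078, 0.1879, 0.2122]
ee_rot: [0.001, 0.692, 0.722, 0.001]
wrist_force: [-6.0, -2.0, 15.4]
grip_width: 0.461
```

Contact on the well floor, as predicted. I'll release to 62 mm only, since the tub is near, and rise.

>>> step_arm(
  rows=[
    [[0,0,0,0,0,0,48],[0,0,0,0,0,0,55],[0,0,0,0,0,0,62],[0,0,0,0,0,0,62],[0,0,0,0,0,-15,62],[0,0,0,0,0,-50,62],[0,0,0,0,0,-95,62],[0,0,0,0,0,-140,62]],
  ],
)

```text
time: 8.3
ee_pos: [0.5071, 0.1876, 0.353]
ee_rot: [0.0, 0.692, 0.722, 0.0]
wrist_force: [2.2, 0.6, 1.1]
grip_width: 0.725
```

```bash
python3 - <<'E'
from h import *
s=get_state();print(s['time'],s['ee_pos'],s['wrist_force'],s['grip_width'])
b=snapshot('scene');cv2.imwrite('pics/w6.png',cv2.resize(b[0][100:250,120:320],(600,450))[:,:,::-1])
print(topose([.493,-.256,.340]))
E
```

```text
8.3 [0.50710667 0.18761666 0.35298088] [2.16490447 0.61039587 1.14856395] 0.7246436165376593
(array([ 0.0108, -0.0036,  0.0417]), array([-443.4,  -35.1,   19.2]))
```

View pics/w6.png

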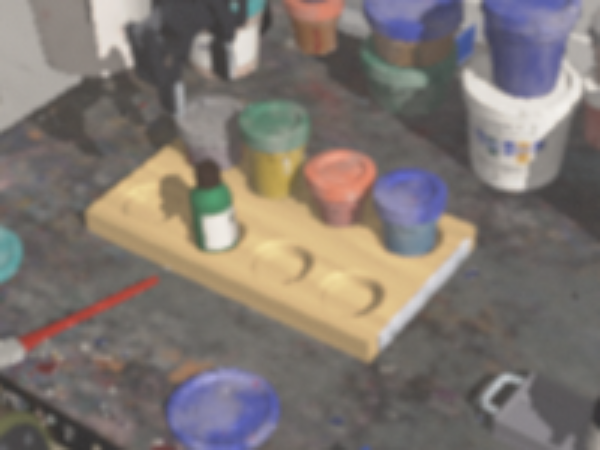

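Green stands upright in its well before the green tub. Next is black.

>>> step_arm(
  rows=[
    [[0,0,0.01,-50,-4,0,70],[0,0,0.02,-100,-8,0,85],[0,0,0.03,-150,-12,0,85],[0,0,0.04,-200,-16,0,85],[0,0,0.04,-250,-20,3,85],[0,0,0.04,-300,-24,5,85],[0,0,0.04,-350,-28,8,85],[0,0,0.04,-400,-32,10,85]],
  ],
)

```text
time: 9.15
ee_pos: [0.4937, -0.2129, 0.3491]
ee_rot: [0.002, 0.707, 0.708, 0.005]
wrist_force: [0.9, 0.5, 0.4]
grip_width: 0.992
```

>>> step_arm(
  rows=[
    [[0,0,0,-40,-2,0,85],[0,0,0,-51,-3,0,85],[0,0,0,-51,-3,0,85],[0,0,0,-51,-3,0,85]],
  ],
)

```text
time: 9.55
ee_pos: [0.4907, -0.2632, 0.3485]
ee_rot: [0.002, 0.706, 0.708, 0.005]
wrist_force: [0.4, -0.3, -0.2]
grip_width: 0.997
```

```bash
cat >> h.py <<'E'
def cap(h,xy):
    """cap centre (mm) near xy from a fresh wrist picture"""
    c=calibration('wrist');P=cloud(c,snapshot('wrist')[1])
    m=((abs(P[...,2]-h)<.008)&(np.hypot(P[...,0]-xy[0],P[...,1]-xy[1])<.025)).astype(np.uint8)
    k=max(cv2.findContours(m,0,1)[0],key=cv2.contourArea)
    (x,y),r=cv2.minEnclosingCircle((plane(c,k[:,0].astype(float),h)[:,:2]*1000).astype(np.float32).reshape(-1,1,2))
    return np.round([x,y,2*r],1),(P[m>0].mean(0)*1000).round(1)
def st():
    s=get_state();print(s['time'],s['ee_pos'].round(4),s['wrist_force'].round(1),s['grip_width'].round(3))
E
python3 - <<'E'
from h import *
st();print(topose([.493,-.256,.206]))
try: print(cap(.097,(.493,-.256)))
except Exception as e: print(e)
E
```

```text
Traceback (most recent call last):
  File "h.py", line 39, in st
    s=get_state();print(s['time'],s['ee_pos'].round(4),s['wrist_force'].round(1),s['grip_width'].round(3))
                                                                                 ^^^^^^^^^^^^^^^^^^^^^
AttributeError: 'float' object has no attribute 'round'
```

```bash
sed -i "s/s\['grip_width'\].round(3)/round(s['grip_width'],3)/" h.py
python3 - <<'E'
from h import *
st();print(topose([.493,-.256,.206]))
try: print(cap(.097,(.493,-.256)))
except Exception as e: print(e)
E
```

```text
9.55 [ 0.4907 -0.2632  0.3485] [ 0.4 -0.3 -0.2] 0.997
(array([ 0.0104, -0.005 ,  0.0018]), array([  6.5,   0.8, 142.5]))
(array([ 492.9, -255.9,   25. ]), array([ 493.1, -256.2,   94.8]))
```

>>> step_arm(
  rows=[
    [[0.01,-0.005,0,6.5,1,10,85],[0.01,-0.005,0,6.5,1,50,85],[0.01,-0.005,0,6.5,1,90,85],[0.01,-0.005,0,6.5,1,120,85],[0.01,-0.005,0,6.5,1,142,85],[0.01,-0.005,0,6.5,1,142,85],[0.01,-0.005,0,6.5,1,142,85]],
  ],
)

```text
time: 10.3
ee_pos: [0.4934, -0.2542, 0.2066]
ee_rot: [-0.0, 0.705, 0.709, -0.0]
wrist_force: [1.0, -1.9, 0.9]
grip_width: 0.999
```

>>> step_arm(
  rows=[
    [[0,0,0,0,0,0,65],[0,0,0,0,0,0,20],[0,0,0,0,0,0,20],[0,0,0,0,0,0,20],[0,0,0,0,0,0,20],[0,0,0,0,0,0,20],[0,0,0,0,0,0,20]],
  ],
)

```text
time: 11.0
ee_pos: [0.4938, -0.2545, 0.2078]
ee_rot: [0.0, 0.706, 0.709, 0.0]
wrist_force: [-1.3, 0.5, 6.0]
grip_width: 0.439
```

>>> step_arm(
  rows=[
    [[0,0,0,0,0,-5,20],[0,0,0,0,0,-20,20],[0,0,0,0,0,-45,20],[0,0,0,0,0,-80,20],[0,0,0,0,0,-115,20],[0,0,0,0,0,-130,20],[0,0,0,0,0,-130,20]],
  ],
)

```text
time: 11.7
ee_pos: [0.4946, -0.2551, 0.341]
ee_rot: [0.003, 0.706, 0.709, 0.001]
wrist_force: [-0.2, -0.1, -1.0]
grip_width: 0.436
```

```bash
python3 - <<'E'
from h import *
st();print(topose([.5035,.2672,.345],yaw=np.pi/2+np.radians(2.4)))
E
```

```text
11.7 [ 0.4946 -0.2551  0.341 ] [-0.2 -0.1 -1. ] 0.436
(array([ 0.0059,  0.003 , -0.0378]), array([522.2,  11. ,  -5.5]))
```

>>> step_arm(
  rows=[
    [[0,0,0,30,1,0,20],[0,0,-0.01,80,2,0,20],[0,0,-0.02,130,3,0,20],[0,0,-0.03,180,4,0,20],[0,0,-0.038,230,5,0,20],[0,0,-0.038,280,6,-3,20],[0,0,-0.038,330,7,-5,20],[0,0,-0.038,380,8,-5,20]],
  ],
)

```text
time: 12.5
ee_pos: [0.5003, 0.1266, 0.3439]
ee_rot: [0.003, 0.692, 0.722, 0.001]
wrist_force: [1.4, -0.2, -0.7]
grip_width: 0.439
```

>>> step_arm(
  rows=[
    [[0,0,0,50,1,0,20],[0,0,0,100,2,0,20],[0,0,0,135,3,0,20],[0,0,0,146,3,0,20],[0,0,0,146,3,0,20],[0,0,0,146,3,0,20]],
  ],
)

```text
time: 13.1
ee_pos: [0.4968, 0.2716, 0.3425]
ee_rot: [0.003, 0.692, 0.722, -0.001]
wrist_force: [-0.4, -0.3, -1.8]
grip_width: 0.44
```

```bash
python3 - <<'E'
from h import *
st();print(topose([.5035,.2672,.217],yaw=np.pi/2+np.radians(2.4)))
E
```

```text
13.1 [0.4968 0.2716 0.3425] [-0.4 -0.3 -1.8] 0.44
(array([ 0.0033,  0.005 , -0.0004]), array([ -4. ,   6.1, 125.6]))
```

>>> step_arm(
  rows=[
    [[0.003,0.005,0,-3,6,0,20],[0.003,0.005,0,-3,6,30,20],[0.003,0.005,0,-3,6,65,20],[0.003,0.005,0,-3,6,90,20],[0.003,0.005,0,-3,6,108,20],[0.003,0.005,0,-3,6,120,20],[0.003,0.005,0,-3,6,126,20],[0.003,0.005,0,-3,6,126,20]],
  ],
)

```text
time: 13.9
ee_pos: [0.5036, 0.2675, 0.2163]
ee_rot: [0.0, 0.693, 0.721, -0.0]
wrist_force: [-1.1, 0.2, -0.6]
grip_width: 0.44
```

>>> step_arm(
  rows=[
    [[0,0,0,0,0,1,20],[0,0,0,0,0,2,20],[0,0,0,0,0,3,20],[0,0,0,0,0,3,20]],
  ],
)

```text
time: 14.3
ee_pos: [0.5036, 0.2676, 0.2136]
ee_rot: [0.0, 0.693, 0.721, 0.0]
wrist_force: [-0.5, 0.8, -0.4]
grip_width: 0.431
```

>>> step_arm(
  rows=[
    [[0,0,0,0,0,1,20],[0,0,0,0,0,1,20],[0,0,0,0,0,2,20],[0,0,0,0,0,2,20]],
  ],
)

```text
time: 14.7
ee_pos: [0.5037, 0.2677, 0.2118]
ee_rot: [0.0, 0.693, 0.721, 0.0]
wrist_force: [-0.7, -0.8, 2.6]
grip_width: 0.437
```

>>> step_arm(
  rows=[
    [[0,0,0,0,0,0,46],[0,0,0,0,0,0,54],[0,0,0,0,0,0,60],[0,0,0,0,0,0,60],[0,0,0,0,0,-15,60],[0,0,0,0,0,-50,60],[0,0,0,0,0,-95,60],[0,0,0,0,0,-140,60]],
  ],
)

```text
time: 15.5
ee_pos: [0.5032, 0.2675, 0.3529]
ee_rot: [-0.0, 0.693, 0.721, -0.0]
wrist_force: [0.6, 1.0, 0.1]
grip_width: 0.704
```

```bash
python3 - <<'E'
from h import *
st();print(topose([.497,-.315,.340]))
E
```

```text
15.5 [0.5032 0.2675 0.3529] [0.6 1.  0.1] 0.704
(array([-0.0008,  0.0006,  0.0407]), array([-581.7,  -29.9,   13.2]))
```

>>> step_arm(
  rows=[
    [[0,0,0.01,-50,-4,0,70],[0,0,0.02,-100,-8,0,85],[0,0,0.03,-150,-12,0,85],[0,0,0.04,-200,-12,0,85],[0,0,0.04,-250,-14,3,85],[0,0,0.04,-300,-16,5,85],[0,0,0.04,-350,-18,8,85],[0,0,0.04,-400,-20,10,85]],
  ],
)

```text
time: 16.3
ee_pos: [0.4991, -0.1339, 0.3432]
ee_rot: [0.0, 0.707, 0.707, -0.0]
wrist_force: [0.1, 0.4, 0.4]
grip_width: 0.998
```

>>> step_arm(
  rows=[
    [[0,0,0,-50,-2,0,85],[0,0,0,-100,-3,0,85],[0,0,0,-140,-3,0,85],[0,0,0,-160,-3,0,85],[0,0,0,-175,-3,0,85],[0,0,0,-180,-3,0,85],[0,0,0,-180,-3,0,85]],
  ],
)

```text
time: 17.0
ee_pos: [0.4962, -0.3138, 0.3432]
ee_rot: [-0.0, 0.707, 0.707, -0.0]
wrist_force: [-0.2, 0.7, 0.7]
grip_width: 0.991
```

```bash
python3 - <<'E'
from h import *
st();print(topose([.497,-.315,.204]));print(cap(.089,(.497,-.315)))
E
```

```text
17.0 [ 0.4962 -0.3138  0.3432] [-0.2  0.7  0.7] 0.991
(array([-0.0004,  0.0001,  0.0006]), array([ -1.2,   0.8, 139.2]))
(array([ 497.1, -314.8,   23.2]), array([ 497. , -315.4,   86.7]))
```

>>> step_arm(
  rows=[
    [[0,0,0,-1,1,30,85],[0,0,0,-1,1,70,85],[0,0,0,-1,1,105,85],[0,0,0,-1,1,130,85],[0,0,0,-1,1,142,85],[0,0,0,-1,1,142,85],[0,0,0,-1,1,142,85]],
  ],
)

```text
time: 17.75
ee_pos: [0.4979, -0.3138, 0.2023]
ee_rot: [0.0, 0.706, 0.708, 0.0]
wrist_force: [0.6, -0.7, 1.4]
grip_width: 0.996
```

>>> step_arm(
  rows=[
    [[0,0,0,0,0,0,65],[0,0,0,0,0,0,20],[0,0,0,0,0,0,20],[0,0,0,0,0,0,20],[0,0,0,0,0,0,20],[0,0,0,0,0,0,20],[0,0,0,0,0,0,20]],
  ],
)

```text
time: 18.45
ee_pos: [0.4981, -0.3142, 0.2032]
ee_rot: [0.001, 0.706, 0.708, 0.0]
wrist_force: [-2.1, -0.6, 6.6]
grip_width: 0.391
```

>>> step_arm(
  rows=[
    [[0,0,0,0,0,-5,20],[0,0,0,0,0,-20,20],[0,0,0,0,0,-45,20],[0,0,0,0,0,-80,20],[0,0,0,0,0,-115,20],[0,0,0,0,0,-130,20],[0,0,0,0,0,-130,20]],
  ],
)

```text
time: 19.15
ee_pos: [0.4988, -0.3146, 0.3362]
ee_rot: [0.004, 0.706, 0.708, 0.001]
wrist_force: [0.7, -0.8, -0.8]
grip_width: 0.391
```

```bash
python3 - <<'E'
from h import *
st();print(topose([.5101,.1074,.340],yaw=np.pi/2+np.radians(2.4)))
E
```

```text
19.15 [ 0.4988 -0.3146  0.3362] [ 0.7 -0.8 -0.8] 0.391
(array([ 0.0059,  0.0041, -0.0399]), array([421.9,  12.2,  -5.3]))
```

>>> step_arm(
  rows=[
    [[0,0,0,30,1,0,20],[0,0,-0.01,80,2,0,20],[0,0,-0.02,130,4,0,20],[0,0,-0.03,180,6,0,20],[0,0,-0.04,230,8,0,20],[0,0,-0.04,280,9,-3,20],[0.006,0.004,-0.04,330,10,-5,20],[0.006,0.004,-0.04,380,12,-5,20]],
  ],
)

```text
time: 19.95
ee_pos: [0.5091, 0.067, 0.3387]
ee_rot: [-0.001, 0.692, 0.722, -0.001]
wrist_force: [0.6, 0.6, -1.2]
grip_width: 0.395
```

>>> step_arm(
  rows=[
    [[0,0,0,25,0,0,20],[0,0,0,38,0,0,20],[0,0,0,42,0,0,20],[0,0,0,42,0,0,20],[0,0,0,42,0,0,20]],
  ],
)

```text
time: 20.45
ee_pos: [0.5074, 0.1078, 0.3384]
ee_rot: [-0.001, 0.693, 0.721, -0.001]
wrist_force: [-0.1, -0.0, -0.4]
grip_width: 0.392
```

```bash
python3 - <<'E'
from h import *
st();print(topose([.5101,.1076,.212],yaw=np.pi/2+np.radians(2.4)))
E
```

```text
20.45 [0.5074 0.1078 0.3384] [-0.1 -0.  -0.4] 0.392
(array([-0.0023,  0.0007, -0.0016]), array([ -0.2,   3. , 126.4]))
```

>>> step_arm(
  rows=[
    [[0,0,0,0,3,0,20],[0,0,0,0,3,30,20],[0,0,0,0,3,65,20],[0,0,0,0,3,90,20],[0,0,0,0,3,108,20],[0,0,0,0,3,120,20],[0,0,0,0,3,126,20],[0,0,0,0,3,126,20]],
  ],
)

```text
time: 21.25
ee_pos: [0.5101, 0.1074, 0.2121]
ee_rot: [-0.001, 0.693, 0.721, -0.001]
wrist_force: [0.9, -0.0, -0.7]
grip_width: 0.393
```

>>> step_arm(
  rows=[
    [[0,0,0,0,0,1,20],[0,0,0,0,0,2,20],[0,0,0,0,0,3,20],[0,0,0,0,0,3,20]],
  ],
)

```text
time: 21.65
ee_pos: [0.5102, 0.1075, 0.2094]
ee_rot: [-0.001, 0.693, 0.721, -0.001]
wrist_force: [0.2, -0.0, -1.1]
grip_width: 0.394
```

>>> step_arm(
  rows=[
    [[0,0,0,0,0,1,20],[0,0,0,0,0,1,20],[0,0,0,0,0,1,20]],
  ],
)

```text
time: 21.95
ee_pos: [0.5102, 0.1075, 0.2084]
ee_rot: [-0.001, 0.693, 0.721, -0.001]
wrist_force: [-0.6, 0.6, -0.4]
grip_width: 0.392
```

>>> step_arm(
  rows=[
    [[0,0,0,0,0,1,20],[0,0,0,0,0,1,20],[0,0,0,0,0,1,20]],
  ],
)

```text
time: 22.25
ee_pos: [0.5102, 0.1075, 0.2074]
ee_rot: [-0.001, 0.693, 0.721, -0.001]
wrist_force: [-0.6, 0.4, -0.7]
grip_width: 0.399
```

>>> step_arm(
  rows=[
    [[0,0,0,0,0,1,20],[0,0,0,0,0,1,20],[0,0,0,0,0,1,20]],
  ],
)

```text
time: 22.55
ee_pos: [0.5103, 0.1075, 0.2072]
ee_rot: [-0.0, 0.693, 0.721, -0.001]
wrist_force: [-2.8, -0.9, 7.8]
grip_width: 0.392
```

Contact at 0.2072, as predicted. Release.

>>> step_arm(
  rows=[
    [[0,0,0,0,0,0,42],[0,0,0,0,0,0,50],[0,0,0,0,0,0,58],[0,0,0,0,0,0,58],[0,0,0,0,0,-15,58],[0,0,0,0,0,-50,58],[0,0,0,0,0,-95,58],[0,0,0,0,0,-140,58]],
  ],
)

```text
time: 23.35
ee_pos: [0.5101, 0.1075, 0.3482]
ee_rot: [-0.001, 0.693, 0.721, -0.002]
wrist_force: [0.9, -0.3, 0.3]
grip_width: 0.681
```

>>> step_arm(
  rows=[
    [[0,0,0.01,-50,-4,0,70],[0,0,0.02,-100,-8,0,85],[0,0,0.03,-150,-12,0,85],[0,0,0.04,-200,-16,0,85],[0,0,0.04,-250,-20,3,85],[0,0,0.04,-300,-25,5,85],[0,0,0.04,-350,-30,5,85],[0,0,0.04,-400,-36,5,85]],
  ],
)

```text
time: 24.15
ee_pos: [0.4896, -0.2938, 0.3436]
ee_rot: [-0.001, 0.707, 0.707, -0.002]
wrist_force: [0.4, -0.1, -0.9]
grip_width: 0.994
```

```bash
python3 - <<'E'
from h import *
st();print(topose([.492,-.380,.340]))
E
```

```text
24.15 [ 0.4896 -0.2938  0.3436] [ 0.4 -0.1 -0.9] 0.994
(array([-0.0034,  0.0011, -0.0005]), array([-86.2,   2.5,   3.7]))
```

>>> step_arm(
  rows=[
    [[-0.003,0,0,-45,1,0,85],[-0.003,0,0,-75,2,2,85],[-0.003,0,0,-86,2.5,4,85],[-0.003,0,0,-86,2.5,4,85],[-0.003,0,0,-86,2.5,4,85]],
  ],
)

```text
time: 24.65
ee_pos: [0.4919, -0.3788, 0.3392]
ee_rot: [-0.001, 0.707, 0.707, -0.0]
wrist_force: [-0.1, -0.2, -0.8]
grip_width: 0.993
```

```bash
python3 - <<'E'
from h import *
st();print(topose([.492,-.380,.204]));print(cap(.093,(.492,-.380)))
E
```

```text
24.65 [ 0.4919 -0.3788  0.3392] [-0.1 -0.2 -0.8] 0.993
(array([-0.0012, -0.0003, -0.    ]), array([ -1.3,   0.3, 135.2]))
(array([ 492.3, -380.8,   24.3]), array([ 492.2, -381.4,   90.8]))
```

>>> step_arm(
  rows=[
    [[0,0,0,-2,0,30,85],[0,0,0,-2,0,70,85],[0,0,0,-2,0,105,85],[0,0,0,-2,0,125,85],[0,0,0,-2,0,136,85],[0,0,0,-2,0,136,85],[0,0,0,-2,0,136,85]],
  ],
)

```text
time: 25.4
ee_pos: [0.4926, -0.3801, 0.2047]
ee_rot: [0.0, 0.706, 0.708, -0.0]
wrist_force: [0.2, 0.1, 0.3]
grip_width: 0.994
```

>>> step_arm(
  rows=[
    [[0,0,0,0,0,0,65],[0,0,0,0,0,0,20],[0,0,0,0,0,0,20],[0,0,0,0,0,0,20],[0,0,0,0,0,0,20],[0,0,0,0,0,0,20],[0,0,0,0,0,0,20]],
  ],
)

```text
time: 26.1
ee_pos: [0.4928, -0.3803, 0.2057]
ee_rot: [0.001, 0.707, 0.708, -0.0]
wrist_force: [-0.5, 0.6, 5.9]
grip_width: 0.411
```

>>> step_arm(
  rows=[
    [[0,0,0,0,0,-5,20],[0,0,0,0,0,-20,20],[0,0,0,0,0,-45,20],[0,0,0,0,0,-80,20],[0,0,0,0,0,-115,20],[0,0,0,0,0,-130,20],[0,0,0,0,0,-130,20]],
  ],
)

```text
time: 26.8
ee_pos: [0.4936, -0.3809, 0.3397]
ee_rot: [0.004, 0.707, 0.708, 0.0]
wrist_force: [0.5, -0.6, -0.5]
grip_width: 0.412
```

```bash
python3 - <<'E'
from h import *
st();print(topose([.5134,.0276,.340],yaw=np.pi/2+np.radians(2.4)))
E
```

```text
26.8 [ 0.4936 -0.3809  0.3397] [ 0.5 -0.6 -0.5] 0.412
(array([ 0.006 ,  0.0054, -0.0404]), array([408.4,  20.5,  -2.3]))
```

Expected contact is at TCP z ≈ 0.2097.

>>> step_arm(
  rows=[
    [[0,0,0,30,1,0,20],[0,0,-0.01,80,4,0,20],[0,0,-0.02,130,7,0,20],[0,0,-0.03,180,10,0,20],[0,0,-0.04,230,13,0,20],[0.006,0.005,-0.04,280,16,-2,20],[0.006,0.005,-0.04,330,18,-2,20],[0.006,0.005,-0.04,378,20,-2,20]],
  ],
)

```text
time: 27.6
ee_pos: [0.5122, -0.0009, 0.339]
ee_rot: [-0.0, 0.692, 0.722, -0.001]
wrist_force: [1.2, -0.2, -0.5]
grip_width: 0.407
```

>>> step_arm(
  rows=[
    [[0,0,0,25,0,0,20],[0,0,0,28,0,0,20],[0,0,0,30,0,0,20],[0,0,0,30,0,0,20]],
  ],
)

```text
time: 28.0
ee_pos: [0.5107, 0.0286, 0.3385]
ee_rot: [-0.001, 0.692, 0.721, -0.001]
wrist_force: [-0.4, 0.3, -0.4]
grip_width: 0.41
```

```bash
python3 - <<'E'
from h import *
st();print(topose([.5134,.0276,.213],yaw=np.pi/2+np.radians(2.4)))
E
```

```text
28.0 [0.5107 0.0286 0.3385] [-0.4  0.3 -0.4] 0.41
(array([-0.0023,  0.0007, -0.001 ]), array([ -1. ,   2.9, 125.5]))
```

>>> step_arm(
  rows=[
    [[0,0,0,-1,3,0,20],[0,0,0,-1,3,30,20],[0,0,0,-1,3,65,20],[0,0,0,-1,3,90,20],[0,0,0,-1,3,108,20],[0,0,0,-1,3,120,20],[0,0,0,-1,3,126,20],[0,0,0,-1,3,126,20]],
  ],
)

```text
time: 28.8
ee_pos: [0.5135, 0.0271, 0.2122]
ee_rot: [-0.001, 0.693, 0.721, -0.001]
wrist_force: [0.6, -0.8, -0.4]
grip_width: 0.414
```

>>> step_arm(
  rows=[
    [[0,0,0,0,0,1,20],[0,0,0,0,0,2,20],[0,0,0,0,0,3,20],[0,0,0,0,0,3,20]],
  ],
)

```text
time: 29.2
ee_pos: [0.5139, 0.0272, 0.2097]
ee_rot: [-0.0, 0.693, 0.721, -0.001]
wrist_force: [0.1, -0.0, 0.9]
grip_width: 0.411
```

>>> step_arm(
  rows=[
    [[0,0,0,0,0,0.5,20],[0,0,0,0,0,1,20],[0,0,0,0,0,1,20]],
  ],
)

```text
time: 29.5
ee_pos: [0.5139, 0.0272, 0.2096]
ee_rot: [-0.0, 0.693, 0.721, -0.001]
wrist_force: [-2.9, 1.2, 8.7]
grip_width: 0.414
```

Contact. I'll release, rise and move clear for the final look.

>>> step_arm(
  rows=[
    [[0,0,0,0,0,0,44],[0,0,0,0,0,0,52],[0,0,0,0,0,0,60],[0,0,0,0,0,0,60],[0,0,0,0,0,-15,60],[0,0,0,0,0,-50,60],[0,0,0,0,0,-95,60],[0,0,0,0,0,-140,60]],
  ],
)

```text
time: 30.3
ee_pos: [0.5136, 0.0273, 0.3506]
ee_rot: [-0.001, 0.693, 0.721, -0.001]
wrist_force: [1.3, -0.9, 0.6]
grip_width: 0.704
```

>>> step_arm(
  rows=[
    [[0,0,0,-40,0,-15,60],[0,0,0,-90,0,-30,60],[0,0,0,-140,0,-30,60],[0,0,0,-190,0,-30,60],[0,0,0,-220,0,-30,60],[0,0,0,-220,0,-30,60],[0,0,0,-220,0,-30,60],[0,0,0,-220,0,-30,60]],
  ],
)

```text
time: 31.1
ee_pos: [0.5224, -0.1917, 0.3806]
ee_rot: [-0.001, 0.692, 0.721, -0.001]
wrist_force: [-0.2, -0.0, 1.3]
grip_width: 0.704
```

```bash
python3 - <<'E'
from h import *
st();c=calibration('top');a=snapshot('top');b=snapshot('scene');P=cloud(c,a[1])
for n,(x,y),h in (('black',(.5035,.2672),.093),('green',(.5068,.1873),.097),('orange',(.5101,.1074),.085),('blue',(.5134,.0274),.089)):
    m=(np.hypot(P[...,0]-x,P[...,1]-y)<.03)&(P[...,2]>h-.003);q=P[m];print(n,(x,y,h+.008),len(q),q.mean(0).round(4),q[:,2].max().round(4))
cv2.imwrite('pics/end.png',np.hstack([cv2.resize(a[0][120:240,110:270],(400,300)),cv2.resize(b[0][100:250,120:320],(400,300))])[:,:,::-1])
E
```

```text
31.1 [ 0.5224 -0.1917  0.3806] [-0.2 -0.   1.3] 0.704
black (0.5035, 0.2672, 0.101) 76 [0.5021 0.2628 0.0987] 0.1064
green (0.5068, 0.1873, 0.10500000000000001) 89 [0.507  0.1867 0.1031] 0.1091
orange (0.5101, 0.1074, 0.093) 69 [0.5092 0.1033 0.0916] 0.0968
blue (0.5134, 0.0274, 0.097) 73 [0.5125 0.0238 0.0945] 0.0979
```

View pics/end.png

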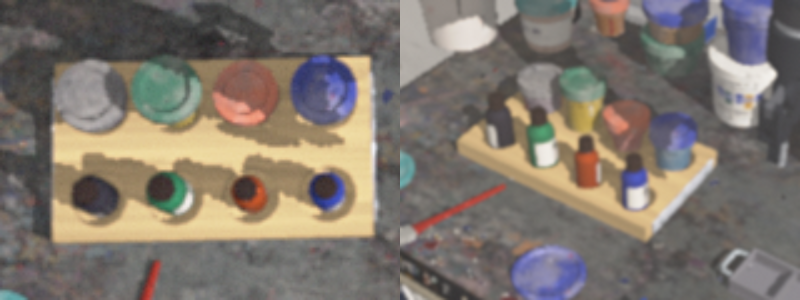

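All four bottles stand upright in their wells, each before the tub of its colour. Cap tops are 3–5 mm higher than in the carrier, which matches the well floor being 4 mm higher.

```bash
python3 -c "
from workcell import robot
print(robot.hand_in())"
```

```text
the job is handed in; nothing more can be done
None
```

All four pigment bottles are now in the front wells of the plywood rack, and I handed the job in at about 31 s of the 115 s allowed. From left to right (+y to -y) they stand black before grey, green before green, orange before orange and blue before blue.

- **Placing:** I lowered each bottle until it touched the well floor. The highest wrist force I read was about 17 N, and the contact heights matched what I had predicted. Then I released it.
- **Final check:** The top and scene pictures show every bottle upright and the tubs where they were. The caps are 3–5 mm higher than in the carrier, as expected for bottles fully down on the rack's higher floor, and within about 5 mm of the well centres.
- **Disagreement:** No check failed. The black, orange and blue caps measured about 4 mm toward -y of their well centres in the coarse top view; that is inside the wells' clearance.

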